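# Bring a sample to the reader and open its light shutter

### The arm

A 6-joint arm with a two-finger parallel gripper is mounted at the origin on the work surface. World frame = base frame: x ahead of the robot, y to its left, z up, the work surface at z = 0. Lengths are in mm, angles in rad, forces in N, time in s.
With the tool pointing down it reaches from about 300 to 775 mm from the base axis. Payload 14.6 kg.
Tool frame: the origin (TCP) lies between the finger pads; the fingertips stand 8 mm ahead of it and the grasp point (between the pads) lies 11 mm behind it; y points along the fingers, x is the direction in which the jaws open and shut, and the axes are right-handed (so a half turn about y gives the same grasp; the last joint's range is limited). The gripper opens to 94 mm and grips with 3 to 60 N. Pads are 16 mm wide; open, the fingers measure 119 mm over their backs; the gripper's body (75 mm by 177 mm) begins 78 mm behind the grasp point.
Start: joints at [-0.067, 0.3, 1.521, -0, 1.321, -0.067], TCP at [549.99, -0.002, 174.346] pointing down, gripper open.
Joint ranges: [-3.03, 3.03], [-0.79, 2.21], [0.23, 2.52], [-1.04, 4.18], [0, 3.07], [-2.55, 2.55]. Speed limits (rad/s): [2.22, 2.22, 2.57, 3.14, 3.14, 3.14].

### API

Orientations are given as [roll, pitch, yaw] about the fixed x, y, z axes, in that order (R = Rz(yaw) Ry(pitch) Rx(roll)).
In Python, from cell import read_state, imaging, order gives the robot as it stands. The module is installed in compiled form; this text tells all that it offers.
- The arm moves only by the shell command python3 -m handwheel 'ROWS' [FORCE]. ROWS is JSON, a list that holds one entry, the list of rows, each a list of 7 numbers: the shift along the tool's x, y, z in mm, then the turn, a rotation vector about the tool's x, y, z in degrees, then the opening, from -1 (shut) to 1 (fully open), so that 0 is half open. A call has 1 to 5 rows; each row is the pose to reach, as a shift and turn from the pose measured when the call began, along the tool's axes at that moment; what a row does not reach only later rows make up. A row lasts 1/12 s, in which the tool goes at most 41.7 mm and 7.16 degrees, less where a joint would pass 70% of its speed; a pose out of reach is approached as far as the arm can. A call with a gripper value outside its range is refused whole. The fingers move at their own pace and stop on an object; FORCE is the grip in N (left out, the last holds). Time passes only in rows, so rows that repeat a pose let the fingers close. It gives the time, the measured TCP pose, the force and the opening at its end, in the units of the state.
- read_state(): the state, without advancing time (a new reading comes with each control period).
- imaging.camera(name): name is "scene" or "side" or "wrist"; returns (picture, depth): 384x512x3 uint8, red, green, blue; 384x512 float32, mm along the optical axis (not along the pixel's ray), 0 where there is no reading.
- imaging.get_calibration(name): a dict with "mtx" (3x3 intrinsics, pixels), "world_from_camera" (4x4, takes a point from camera to world coordinates); the wrist camera has in their place "hand_eye" (4x4, takes a point from camera to tool coordinates, whose origin is the TCP and whose axes are the tool frame's). Camera axes: x right, y down, z forward; pixel columns grow to the right and rows downward; lengths in mm; the calibration is good to about 2 mm. A picture is of the moment at which its call begins: read the wrist's pose just before it. get_calibration takes no time and is no camera call.
- order.sign_off(): hands the job in, once; it reports no verdict.
The state is a dict: "clock": time; "joints": joint angles; "qd": joint speeds; "effort": joint torques, N m; "eef_pos": TCP position; "eef_rot": TCP orientation; "wrist_force": force on the tool from outside, world axes, zero at the start; "moment": the same for the moment, N m; "finger_gap": finger opening in mm.
Only numpy, scipy, OpenCV 4.12 (cv2) and the standard library are available. Lean on these libraries where they do the work, as an engineer would, in place of code of your own. Each camera call takes 0.05 s, during which the arm holds its last target.

### The job

With fingertips only, push on a spoke of the sample carousel to turn it until the orange-lidded pot is centred in front of the reader's lens, then push the red shutter lever on the light unit all the way round to its stop at the green dot. Do not touch, lift or unseat any of the pots, and leave everything else on the bench where it stands.

Things in the scene. Friction and masses are not known exactly. Their poses are not given: they have to be found in the camera images.
- orange_pot_center (a point): centre of the loose round sample pot with the ORANGE lid, 36 mm across, 32 mm tall, half-way up it (z = 0.046 when seated). It stands in one of the carousel's four seats, which seat varies. This is the sample to be read.
- white_pot_center (a point): centre of the loose round sample pot with the white lid, 36 mm across, 32 mm tall, half-way up it (z = 0.046 when seated). It stands in one of the carousel's four seats, which seat varies.
- blue_pot_center (a point): centre of the loose round sample pot with the blue lid, 36 mm across, 32 mm tall, half-way up it (z = 0.046 when seated). It stands in one of the carousel's four seats, which seat varies.
- green_pot_center (a point): centre of the loose round sample pot with the green lid, 36 mm across, 32 mm tall, half-way up it (z = 0.046 when seated). It stands in one of the carousel's four seats, which seat varies.
- carousel: fixed foot of the sample carousel, a dark blue disc 124 mm across and 20 mm tall; origin on the table at the carousel's vertical axis, z up.
- rotor (a joint): angle of the four-spoke rotor, rad, anticlockwise seen from above, 0 at the start, free to turn endlessly either way; it stays where it is left (friction 0.08 N m, about 1 N at 75 mm). At angle q the spokes point along q + 45, 135, 225 and 315 degrees from the carousel's x axis. At each spoke's end, 130 mm from the axis, is a black seat 48 mm across (floor z = 0.030, rim z = 0.036) with a pot.
- hub (a point): top centre of the rotor's hub, a dark post 44 mm across, top at z = 0.068, on the carousel's axis. From it go the four spokes: flat upright aluminium blades 6 mm thick, from z = 0.024 to 0.068, bare from 22 mm to 105 mm from the axis.
- reader_aim (a point): point before the reader's lens where the sample must be centred: 130 mm from the carousel's axis, z = 0.046. The reader, which does not turn, is a fixed blue block with a white top, 60 x 70 x 58 mm tall, black stripe on top, just outside the circle of pots (near face 175 mm from the axis); its black lens (front 163 mm from the axis) looks at the axis.
- light_unit: fixed grey and blue light unit, 130 x 130 x 55 mm tall; origin at the centre of its underside. It stands to the left or the right of the carousel.
- shutter_pivot (a point): vertical pivot of the shutter lever, on the light unit's top (z = 0.055), at 35 mm to -x and 35 mm to -y of the unit's centre in the unit's own axes.
- shutter_tip (a point): outer end of the red shutter lever, 80 mm from its pivot, at mid-height (z = 0.070). The lever is an upright red blade 8 mm thick, z from 0.059 to 0.081; it moves over the unit's top. A 12 mm tall steel pin stands near the stop on the far side, outside the lever's sweep.
- shutter (a joint): angle of the shutter lever, rad: it points along the unit's +x axis at 0 (closed, black dot) and swings anticlockwise seen from above to its stop at 1.5 (open, green dot), pointing nearly along the unit's +y. It stays where it is left (friction 0.06 N m, about 1 N at 60 mm). Starts between 0 and 0.3.
- slide_tray: fixed dark wooden tray of slides, 120 x 130 x 32 mm, on the side of the carousel away from the light unit; origin under its centre.
- dropper: bystander: loose amber dropper bottle, 36 mm across, 85 mm tall; origin under its centre.
- beaker: bystander: loose glass beaker, 60 mm across, 75 mm tall; origin under its centre.
- slide_box: bystander: loose cardboard box, 70 x 80 x 35 mm; origin under its centre.
- rinse_bottle: bystander: loose white bottle with blue cap, 60 mm across, 150 mm tall; origin under its centre.
- stain_jar: bystander: loose amber jar with white cap, 56 mm across, 70 mm tall; origin under its centre.
Not all that is in view belongs to the job. What is shaped like the part that bears white_pot_center but yellow is not meant.

How it is judged (in metres and radians):
On the way, in this order (a step that is already met when the one before it is completed fails the run):
1. the orange-lidded pot has been turned to the reader, within 8 mm of the point before its lens, the shutter still shut (horizontal distance between orange_pot_center and reader_aim below 0.008 m and value of joint shutter below 0.6 rad), for 0.3 s.
2. the shutter lever has been pushed to its stop (beyond 1.35 rad) (value of joint shutter above 1.35 rad), for 0.2 s.
At the end, for the whole second after the job is handed in: The orange-lidded pot's centre is within 8 mm (horizontally) of the point before the reader's lens, the rotor at rest, the shutter lever beyond 1.35 rad of its 1.5 rad, and all four pots upright in their seats (centres within 4 mm of seated height) (horizontal distance between orange_pot_center and reader_aim below 0.008 m and value of joint shutter above 1.35 rad and velocity of joint rotor between -0.03 and 0.03 rad/s and height (world z) of orange_pot_center between 0.042 and 0.05 m and height (world z) of white_pot_center between 0.042 and 0.05 m and height (world z) of blue_pot_center between 0.042 and 0.05 m and height (world z) of green_pot_center between 0.042 and 0.05 m and angle between each of orange_pot_center, white_pot_center, blue_pot_center, green_pot_center's own z axis and vertical below 0.12 rad); the robot touches nothing.
It fails at once if a pot is touched by the fingers or the arm (contact force between any of the fingers, the arm and orange_pot above 0.5 N or contact force between any of the fingers, the arm and white_pot above 0.5 N or contact force between any of the fingers, the arm and blue_pot above 0.5 N or contact force between any of the fingers, the arm and green_pot above 0.5 N).
It fails at once if a pot is lifted or leaves its seat (height (world z) of any of orange_pot_center, white_pot_center, blue_pot_center, green_pot_center above 0.058 m or horizontal distance between any of orange_pot_center, white_pot_center, blue_pot_center, green_pot_center and carousel above 0.14 m or horizontal distance between any of orange_pot_center, white_pot_center, blue_pot_center, green_pot_center and carousel below 0.12 m).
It fails at once if the shutter is opened before the orange-lidded pot stands at the reader (value of joint shutter above 0.8 rad and not (horizontal distance between orange_pot_center and reader_aim below 0.012 m)).
It fails at once if another thing on the bench is moved by more than 15 mm (distance of any of dropper, beaker, slide_box, rinse_bottle, stain_jar from where it was at the start of the episode above 0.015 m).
It also fails if it takes over 67 s, if anything falls off the work surface, if the arm or the gripper's body presses on something with over 40 N, if the wrist force passes 120 N, or if a joint passes its speed limit or range.

## Working session

There is one attempt and no reset: what is moved stays moved. The work goes in short steps, Python scripts to look and compute and a shell command to move; the robot and the scene stay as the last step left them, time stands still between calls to the robot, and variables do not carry over. Pictures are saved under pics/ and viewed, and the job is handed in when it is done.

```bash
mkdir -p pics; cat > h.py <<'E'
import numpy as np, cv2
from cell import read_state, imaging, order
def snap(n,tag):
    p,d=imaging.camera(n); cv2.imwrite(f'pics/{tag}.png',p[:,:,::-1]); np.savez(f'pics/{tag}.npz',p=p,d=d); return p,d
def pts(n,d):
    c=imaging.get_calibration(n);K=c['mtx'];v,u=np.mgrid[:384,:512]
    P=np.stack([(u-K[0,2])/K[0,0]*d,(v-K[1,2])/K[1,1]*d,d,np.ones_like(d)],-1)
    return (P@np.array(c['world_from_camera']).T)[...,:3]
E
python3 - <<'E'
from h import *
s=read_state();print(s)
for n in('scene','side'):
    snap(n,n+'0'); c=imaging.get_calibration(n);print(n,np.round(c['mtx'],1).tolist(),np.round(c['world_from_camera'],3).tolist())
E
```

```text
{'clock': 0.0, 'joints': array([-6.66039138e-02,  3.00464685e-01,  1.52154348e+00, -2.09604274e-05,
        1.32069872e+00, -6.65981865e-02]), 'qd': array([-0.0004765 ,  0.00077242,  0.00142001, -0.0014713 ,  0.00119194,
        0.00066348]), 'effort': array([-1.53750298e-03, -5.31805658e+01, -3.52735734e+01,  7.07558286e-02,
        2.43994006e-02, -4.79655944e-05]), 'eef_pos': array([5.49718106e+02, 7.57566842e-03, 1.73805772e+02]), 'eef_rot': array([-1.57074243e+00,  1.11311458e-03, -4.98328959e-07]), 'wrist_force': array([-0.38336157, -0.24368221,  0.90493284]), 'moment': array([-0.00507166,  0.08417171, -0.03499139]), 'finger_gap': 93.84424748105985}
scene [[428.5, 0.0, 253.7], [0.0, 428.5, 190.0], [0.0, 0.0, 1.0]] [[-0.857, 0.38, -0.349, 939.93], [0.516, 0.642, -0.567, 627.592], [0.008, -0.666, -0.746, 944.255], [0.0, 0.0, 0.0, 1.0]]
side [[454.5, 0.0, 252.7], [0.0, 454.5, 199.7], [0.0, 0.0, 1.0]] [[0.708, -0.41, 0.575, -123.296], [-0.706, -0.406, 0.58, -738.686], [-0.005, -0.817, -0.577, 739.766], [0.0, 0.0, 0.0, 1.0]]
```

View pics/scene0.png

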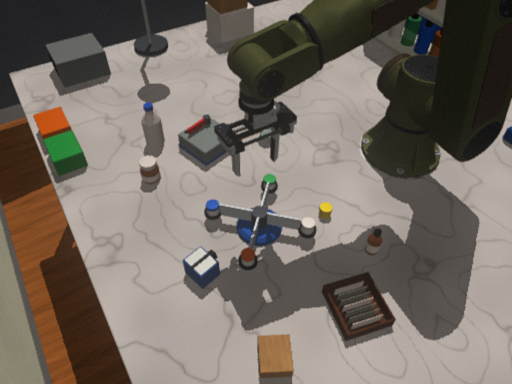

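View pics/side0.png

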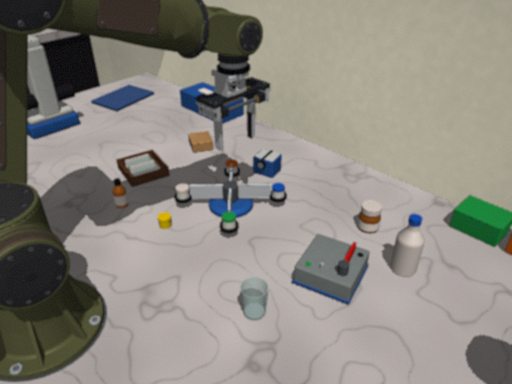

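```bash
python3 - <<'E'
from h import *
for n in('scene','side'):
    z=np.load(f'pics/{n}0.npz');p,d=z['p'],z['d'];P=pts(n,d)
    lab={'scene':dict(blue=(212,205),green=(270,180),white=(308,223),orange=(248,255),hub=(260,211),reader=(202,263),unit=(207,141),pivot=(209,120),tip=(187,131),stain=(148,160),rinse=(148,107),yellow=(325,208),drop=(376,233),tray=(358,300)),
     'side':dict(blue=(278,187),green=(229,216),white=(182,187),orange=(231,163),hub=(230,183),reader=(268,156),pivot=(343,267),tip=(352,247),stain=(371,206),rinse=(415,219),beaker=(254,290),yellow=(165,219),drop=(118,184),bdot=(360,254),gdot=(308,263),pin=(320,264))}[n]
    for k,(u,v) in lab.items(): print(n,k,np.round(np.median(P[v-1:v+2,u-1:u+2].reshape(-1,3),0)),p[v,u])
    c=p[100:300,150:350] if n=='scene' else p[130:320,130:430]
    cv2.imwrite(f'pics/{n}c.png',cv2.resize(c[:,:,::-1],None,fx=4 if n=='scene' else 2.6,fy=4 if n=='scene' else 2.6,interpolation=cv2.INTER_CUBIC)[:600])
E
```

```text
scene blue [651. -54.  61.] [ 58  95 177]
scene green [466. -55.  59.] [ 67 162  85]
scene white [465. 126.  60.] [227 215 202]
scene orange [647. 130.  60.] [95 46 30]
scene hub [553.  32.  66.] [82 83 87]
scene reader [754.  91.  58.] [212 211 200]
scene unit [ 543. -299.   55.] [120 124 120]
scene pivot [ 501. -365.   72.] [48 45 44]
scene tip [ 582. -352.   71.] [58 41 38]
scene stain [ 735. -295.   69.] [209 196 183]
scene rinse [ 669. -426.  147.] [ 43  64 126]
scene yellow [376.  90.  30.] [229 201  52]
scene drop [349. 249.  82.] [39 35 32]
scene tray [470. 343.   5.] [59 50 42]
side blue [641. -62.  63.] [ 20  76 165]
side green [462. -67.  63.] [ 30 140  63]
side white [460. 120.  63.] [201 189 181]
side orange [639. 117.  63.] [97 59 38]
side hub [559.  36.  69.] [69 68 72]
side reader [747.  73.  61.] [174 172 166]
side pivot [ 495. -380.   81.] [62 63 66]
side tip [ 559. -357.   81.] [178  20  15]
side stain [ 736. -295.   71.] [199 187 178]
side rinse [ 655. -440.  152.] [ 20  74 163]
side beaker [ 347. -267.   38.] [120 129 124]
side yellow [366.  73.  31.] [208 172   0]
side drop [338. 241.  74.] [26 20 18]
side bdot [ 578. -370.   57.] [25 23 26]
side gdot [ 475. -305.   56.] [ 25 134  58]
side pin [ 484. -331.   64.] [115 117 114]
```

```bash
python3 - <<'E'
from h import *
c=cv2.imread('pics/scene0.png')[110:290,170:340]
cv2.imwrite('pics/sc2.png',cv2.resize(c,None,fx=3.3,fy=3.3,interpolation=cv2.INTER_CUBIC))
E
```

```text
(no output)
```

View pics/sc2.png

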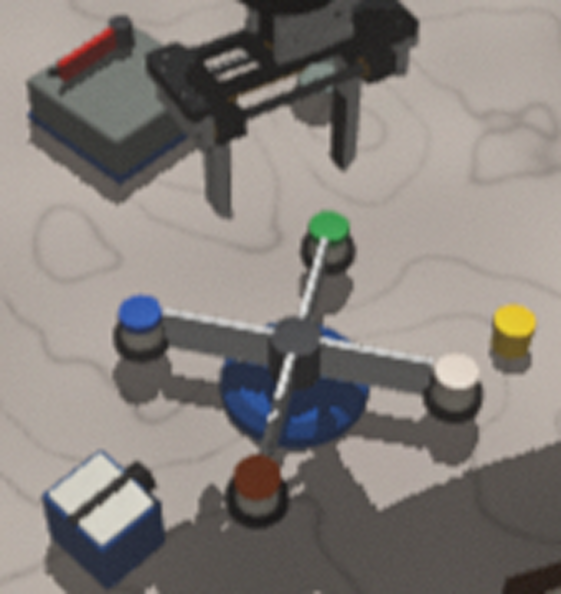

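View pics/sidec.png

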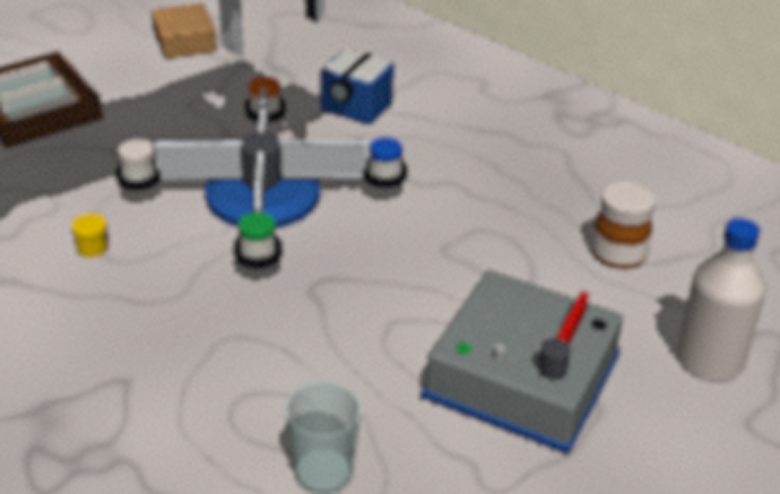

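```bash
cat >> h.py <<'E'
def lids(tag,n):
    z=np.load(f'pics/{tag}.npz');p,d=z['p'],z['d'];P=pts(n,d);hsv=cv2.cvtColor(p,cv2.COLOR_RGB2HSV).astype(int)
    out={}
    return p,d,P,hsv
def ray(n,u,v,z):
    c=imaging.get_calibration(n);K=c['mtx'];T=np.array(c['world_from_camera'])
    r=T[:3,:3]@np.array([(u-K[0,2])/K[0,0],(v-K[1,2])/K[1,1],1]);o=T[:3,3]
    return (o+r*(z-o[2])/r[2])
def measure(tag,n,quiet=False):
    p,d,P,hsv=lids(tag,n);H,S,V=hsv[...,0],hsv[...,1],hsv[...,2]
    box=(abs(P[...,0]-556)<160)&(abs(P[...,1]-35)<160)&(abs(P[...,2]-62)<7)
    m={'blue':(H>100)&(H<125)&(S>120),'green':(H>45)&(H<80)&(S>100),'orange':((H<14)|(H>172))&(S>110)}
    r={}
    for k,mm in m.items():
        mm=(mm&box).astype(np.uint8)
        nn,L,st,ce=cv2.connectedComponentsWithStats(mm)
        if nn<2: continue
        i=1+np.argmax(st[1:,4]); q=P[L==i]
        # 2-D fit by top surface only, centre from ray through ellipse
        t=q[q[:,2]>np.percentile(q[:,2],60)-4]
        r[k]=(np.round((t.min(0)+t.max(0))/2),np.round(t.mean(0)),st[i,4],np.round(ray(n,*ce[i],61)))
    return r
E
python3 - <<'E'
from h import *
for n in('scene','side'):
    print(n,measure(n+'0',n))
    p,d,P,hsv=lids(n+'0',n)
    # reader white top
    m=(abs(P[...,0]-755)<60)&(abs(P[...,1]-82)<60)&(abs(P[...,2]-59)<5)
    q=P[m][:,:2].astype(np.float32);print('reader',len(q),cv2.minAreaRect(q),np.round(q.mean(0)))
    m=(abs(P[...,0]-556)<16)&(abs(P[...,1]-35)<16)&(P[...,2]>64);q=P[m];print('hub',len(q),np.round(q.mean(0)))
    m=(abs(P[...,0]-530)<120)&(abs(P[...,1]+325)<110)&(abs(P[...,2]-55.5)<4);q=P[m][:,:2].astype(np.float32);print('unit',len(q),cv2.minAreaRect(q))
    m=(abs(P[...,0]-530)<120)&(abs(P[...,1]+325)<110)&(P[...,2]>66)&(P[...,2]<88)&(hsv[...,1]>120);q=P[m].astype(np.float32);print('lever',len(q),cv2.fitLine(q[:,:2],cv2.DIST_L2,0,.01,.01).ravel(),q.min(0),q.max(0))
    # spokes
    m=(np.hypot(P[...,0]-556,P[...,1]-35)<104)&(np.hypot(P[...,0]-556,P[...,1]-35)>30)&(abs(P[...,2]-67)<4)
    q=P[m];a=np.degrees(np.arctan2(q[:,1]-35,q[:,0]-556));print(np.histogram(a,bins=np.arange(-180,181,15)))
E
```

```text
scene {'blue': (array([650., -58.,  61.]), array([650., -57.,  61.]), np.int32(104), array([650., -56.,  61.])), 'green': (array([466., -59.,  61.]), array([466., -60.,  60.]), np.int32(81), array([466., -59.,  61.])), 'orange': (array([648., 127.,  61.]), array([648., 127.,  61.]), np.int32(146), array([648., 128.,  61.]))}
reader 603 ((749.8248291015625, 83.28155517578125), (71.32732391357422, 71.04360961914062), 15.303094863891602) [755.  86.]
hub 713 [557.  31. 354.]
unit 610 ((546.21435546875, -361.0966491699219), (142.10708618164062, 187.79275512695312), 24.51266098022461)
lever 92 [ 9.4606000e-01  3.2399142e-01  5.4920972e+02 -3.5857825e+02] [ 514.75085 -372.16205   66.29347] [ 582.84534 -344.78345   84.13539]
(array([ 0,  0,  1, 44,  0,  0,  0,  0, 24, 41,  0,  0,  0,  0, 39, 21,  0,
        0,  0,  0, 35, 35,  0,  0]), array([-180, -165, -150, -135, -120, -105,  -90,  -75,  -60,  -45,  -30,
        -15,    0,   15,   30,   45,   60,   75,   90,  105,  120,  135,
        150,  165,  180]))
side {'blue': (array([644., -61.,  62.]), array([643., -62.,  62.]), np.int32(79), arra
[... 219 characters left out ...]
2., 123.,  61.]))}
reader 265 ((744.00390625, 79.91209411621094), (73.69752502441406, 70.24132537841797), 16.064287185668945) [747.  78.]
hub 133 [554.  35. 259.]
unit 2102 ((549.5167846679688, -358.68084716796875), (164.2451171875, 192.95480346679688), 15.518160820007324)
lever 93 [ 9.5543969e-01  2.9518637e-01  5.4516022e+02 -3.6257706e+02] [ 511.28204 -377.43628   66.74899] [ 579.2545  -350.80243   84.81741]
(array([ 0,  0, 12, 27,  0,  0,  0,  2, 67,  0,  0,  0,  0,  0, 12, 14,  0,
        0,  0,  0,  3, 78,  0,  0]), array([-180, -165, -150, -135, -120, -105,  -90,  -75,  -60,  -45,  -30,
        -15,    0,   15,   30,   45,   60,   75,   90,  105,  120,  135,
        150,  165,  180]))
```

```bash
python3 - <<'E'
from h import *
snap('wrist','w0'); c=imaging.get_calibration('wrist');print({k:np.round(v,3).tolist() for k,v in c.items()})
E
```

```text
{'mtx': [[266.975, 0.0, 252.855], [0.0, 266.975, 187.918], [0.0, 0.0, 1.0]], 'hand_eye': [[1.0, 0.001, -0.001, 0.767], [0.001, -0.275, 0.961, -210.143], [0.0, -0.961, -0.275, 81.012], [0.0, 0.0, 0.0, 1.0]]}
```

View pics/w0.png

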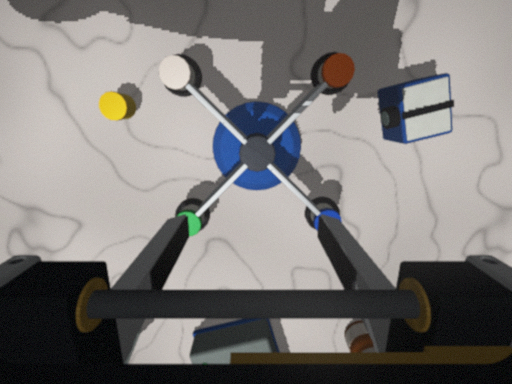

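The wrist view shows white (175,72), orange (338,70), green (188,222) and blue (327,218) on the rotor, with the hub at (257,153). The reader's top is at (422,108), and the yellow decoy at (114,106) is off the carousel. Things that could be taken for the orange pot in the scene view: the orange lid (248,257), the amber stain jar (148,165), the amber dropper (376,240) and the yellow pot (325,210). The orange lid is the one in a seat, and the crop confirms it.

```bash
cat >> h.py <<'E'
from scipy.spatial.transform import Rotation as Ro
def wT(s):
    T=np.eye(4);T[:3,:3]=Ro.from_euler('xyz',s['eef_rot']).as_matrix();T[:3,3]=s['eef_pos'];return T@np.array(imaging.get_calibration('wrist')['hand_eye'])
def wpts(d,T):
    K=imaging.get_calibration('wrist')['mtx'];v,u=np.mgrid[:384,:512]
    P=np.stack([(u-K[0,2])/K[0,0]*d,(v-K[1,2])/K[1,1]*d,d,np.ones_like(d)],-1);return (P@T.T)[...,:3]
def wmeas(p,d,T):
    P=wpts(d,T);hsv=cv2.cvtColor(p,cv2.COLOR_RGB2HSV).astype(int);H,S,V=hsv[...,0],hsv[...,1],hsv[...,2]
    X,Y,Z=P[...,0],P[...,1],P[...,2]
    box=(np.hypot(X-554,Y-32)<155)&(np.hypot(X-554,Y-32)>100)&(abs(Z-62)<5);r={}
    m={'blue':(H>100)&(H<125)&(S>120),'green':(H>45)&(H<80)&(S>100),'orange':((H<14)|(H>172))&(S>110),'white':(S<60)&(V>150)}
    for k,mm in m.items():
        nn,L,st,ce=cv2.connectedComponentsWithStats((mm&box).astype(np.uint8))
        if nn<2: continue
        i=1+np.argmax(st[1:,4]);q=P[L==i][:,:2].astype(np.float32);(c,rad)=cv2.minEnclosingCircle(q);r[k]=(np.round(c,1),round(rad,1),np.round(np.median(q,0),1))
    m=(np.hypot(X-554,Y-32)<25)&(abs(Z-68)<4);q=P[m][:,:2].astype(np.float32)
    if len(q): r['hub']=(cv2.minEnclosingCircle(q),q.mean(0))
    m=(abs(X-755)<60)&(abs(Y-82)<60)&(abs(Z-59)<4);q=P[m][:,:2].astype(np.float32)
    if len(q): r['reader']=(cv2.minAreaRect(q),q.mean(0),len(q))
    return r
E
python3 - <<'E'
from h import *
z=np.load('pics/w0.npz');r=wmeas(z['p'],z['d'],wT(read_state()))
for k,v in r.items():print(k,v)
E
```

```text
blue (array([650.9, -47.9]), 13.9, array([651. , -44.5], dtype=float32))
green (array([464.2, -58.8]), 17.6, array([470.8, -57. ], dtype=float32))
orange (array([645.3, 126. ]), 18.2, array([644.6, 126.6], dtype=float32))
white (array([463.3, 122.3]), 19.9, array([462. , 123.6], dtype=float32))
hub (((554.1788940429688, 31.944242477416992), 24.80354881286621), array([554.4001  ,  33.765984], dtype=float32))
reader (((746.9251098632812, 82.84965515136719), (72.47439575195312, 68.65377807617188), 13.391606330871582), array([749.975,  84.847], dtype=float32), 3160)
```

```bash
python3 -m handwheel '[[[-5,10,-10,0,-6,0,-1],[-10,20,-20,0,-12,0,-1],[-15,35,-30,0,-18,0,-1],[-20,50,-42,0,-24,0,-1],[-20,60,-42,0,-29,0,-1]]]' 20 && python3 -m handwheel '[[[0,0,0,0,0,0,-1],[0,0,0,0,0,0,-1],[0,0,0,0,0,0,-1]]]'
```

```text
clock: 0.57
eef_pos: [528.6, -43.3, 112.4]
eef_rot: [-1.569, 0.002, 0.511]
wrist_force: [0.0, -0.6, -0.6]
finger_gap: 64.2
clock: 0.82
eef_pos: [528.9, -43.2, 113.1]
eef_rot: [-1.57, 0.002, 0.508]
wrist_force: [-0.2, -0.5, -0.9]
finger_gap: 44.2
```

Yaw is now 29°, as planned. Next I close the fingers fully, then descend 65 mm to TCP z = 48.

```bash
python3 -m handwheel '[[[0,0,0,0,0,0,-1],[0,0,0,0,0,0,-1],[0,0,0,0,0,0,-1],[0,0,0,0,0,0,-1],[0,0,0,0,0,0,-1]]]' && python3 -m handwheel '[[[0,15,0,0,0,0,-1],[0,30,0,0,0,0,-1],[0,45,0,0,0,0,-1],[0,60,0,0,0,0,-1],[0,65,0,0,0,0,-1]]]'; python3 - <<'E'
from h import *
s=read_state();p,d=snap('wrist','w1');r=wmeas(p,d,wT(s))
for k,v in r.items():print(k,v)
a=np.array(s['eef_pos'][:2]);R=Ro.from_euler('xyz',s['eef_rot']).as_matrix();print(R[:2,2],s['finger_gap'])
t=np.radians(225.6);u=np.array([np.cos(t),np.sin(t)]);rel=a-[554.3,33];print('r along',rel@u,'perp',np.array([-u[1],u[0]])@rel)
E
```

```text
clock: 1.23
eef_pos: [529.0, -43.2, 113.2]
eef_rot: [-1.57, 0.002, 0.507]
wrist_force: [-0.5, 0.3, 0.1]
finger_gap: 10.8
clock: 1.65
eef_pos: [527.9, -43.0, 46.3]
eef_rot: [-1.568, 0.004, 0.507]
wrist_force: [0.1, -0.1, 0.1]
finger_gap: 0.4
blue (array([643. , -52.4]), 16.2, array([640.8, -48.1], dtype=float32))
green (array([464.1, -59.3]), 17.7, array([464.1, -58.2], dtype=float32))
orange (array([641. , 123.1]), 17.0, array([635.7, 119.3], dtype=float32))
white (array([446.5, -59.8]), 1.2, array([446.6, -59.4], dtype=float32))
hub (((553.9141845703125, 32.005165100097656), 24.927244186401367), array([553.47034,  33.35786], dtype=float32))
[-0.48587387  0.87402572] 0.36081574890337026
r along 72.77643263010373 perp 34.30915765205459
```

View pics/w1.png

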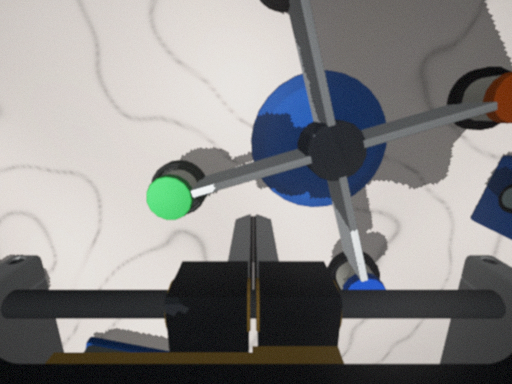

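```bash
python3 -m handwheel '[[[-1,0,6,0,0,0,-1],[-3,0,12,0,0,0,-1],[-5,0,18,0,0,0,-1],[-6,0,22,0,0,0,-1],[-8,0,26,0,0,0,-1]]]' && python3 -m handwheel '[[[-1,0,4,0,0,0,-1],[-2,0,8,0,0,0,-1],[-3,0,12,0,0,0,-1],[-3,0,15,0,0,0,-1],[-4,0,18,0,0,0,-1]]]'; python3 - <<'E'
from h import *
s=read_state();p,d=snap('wrist','w2');r=wmeas(p,d,wT(s))
for k,v in r.items():print(k,v)
snap('scene','s2');print(measure('s2','scene'))
snap('side','d2');print(measure('d2','side'))
E
```

```text
clock: 2.12
eef_pos: [508.2, -23.7, 47.2]
eef_rot: [-1.569, 0.003, 0.508]
wrist_force: [-0.2, 0.6, -0.3]
finger_gap: 0.5
clock: 2.53
eef_pos: [495.8, -9.6, 47.2]
eef_rot: [-1.569, 0.003, 0.508]
wrist_force: [0.9, 0.1, -0.8]
finger_gap: 0.4
blue (array([646.8, -57.5]), 18.1, array([646.1, -56.8], dtype=float32))
green (array([463.6, -58.9]), 17.7, array([462. , -56.1], dtype=float32))
orange (array([641.5, 123.6]), 17.4, array([635.3, 119.9], dtype=float32))
white (array([626.7, 104.1]), 2.0, array([625.9, 104. ], dtype=float32))
hub (((554.0160522460938, 32.01316452026367), 24.956401824951172), array([553.1923 ,  33.68689], dtype=float32))
{'blue': (array([650., -58.,  61.]), array([650., -57.,  60.]), np.int32(103), array([650., -56.,  61.])), 'orange': (array([648., 126.,  61.]), array([648., 126.,  61.]), np.int32(150), array([648., 127.,  61.]))}
{'blue': (array([646., -61.,  62.]), array([644., -62.,  62.]), np.int32(78), array([643., -62.,  61.])), 'green': (array([461., -61.,  62.]), array([460., -63.,  62.]), np.int32(112), array([460., -63.,  61.])), 'orange': (array([645., 109.,  61.]), array([645., 109.,  61.]), np.int32(9), array([645., 108.,  61.]))}
```

View pics/w2.png

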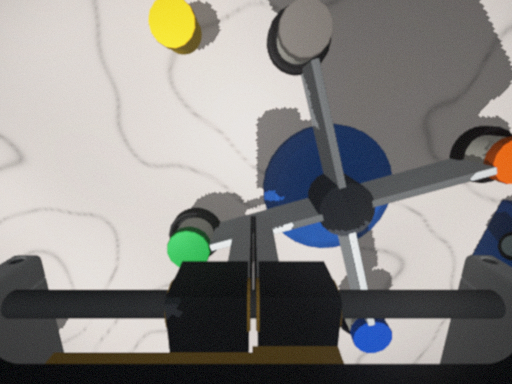

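```bash
python3 - <<'E'
from h import *
c=cv2.imread('pics/d2.png')[60:260,130:330];c2=cv2.imread('pics/s2.png')[110:290,170:340]
cv2.imwrite('pics/cc.png',np.hstack([cv2.resize(c,(390,390),interpolation=2),cv2.resize(c2,(390,390),interpolation=2)]))
print(read_state()['clock'],read_state()['eef_pos'])
E
```

```text
2.6833 [495.87191001  -9.78695395  47.19744605]
```

View pics/cc.png

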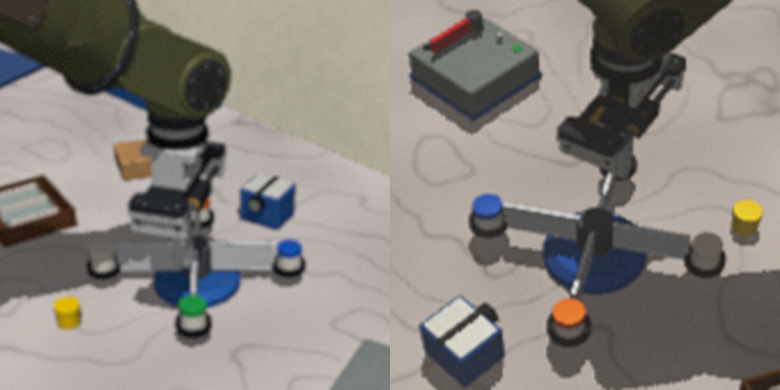

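```bash
python3 - <<'E'
from h import *
a=cv2.imread('pics/w1.png')[150:280,180:330];b=cv2.imread('pics/w2.png')[150:280,180:330]
cv2.imwrite('pics/ww.png',np.hstack([cv2.resize(x,(400,346),interpolation=2) for x in(a,b)]))
z=np.load('pics/w2.npz');
for v in range(195,262,5): print(v,z['d'][v,240:268:4].astype(int))
E
```

```text
195 [270 269 269 268 269 271 257]
200 [271 270 273 271 271 271 257]
205 [273 272 272   0 274 272 272]
210 [275 273 274 274 274 274 245]
215 [275 187 188 239 188 188 233]
220 [179 180 180 185 179 179 179]
225 [173 170 171 175 171 172 172]
230 [164 164 165 167 165 164 164]
235 [157 158 158 161 157 157 157]
240 [151 151 150 155 152 152 151]
245 [147 146 146 149 147 145 145]
250 [140 140 140 143 140 140 141]
255 [135 137 135 139 136 135 136]
260 [130 131 130 134 132 131 131]
```

View pics/ww.png

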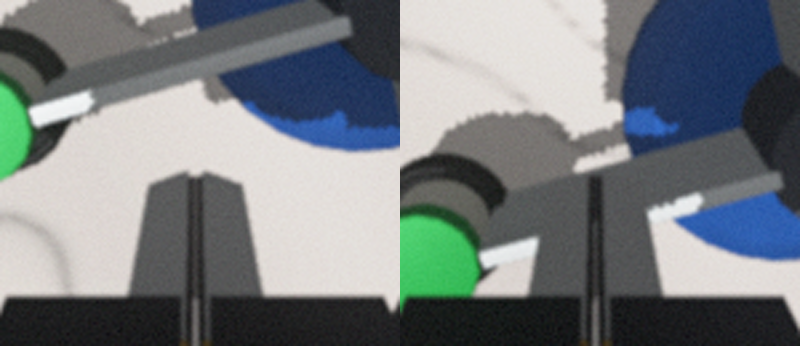

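```bash
python3 - <<'E'
from h import *
for n in('scene','side'):
    z=np.load(f'pics/{n}0.npz');P=pts(n,z['d']);
    m=(abs(P[...,0]-550)<75)&(abs(P[...,1])<25)&(P[...,2]>120)&(P[...,2]<400)
    Q=P[m]
    for lo in range(130,340,10):
        s=Q[(Q[:,2]>=lo)&(Q[:,2]<lo+10)]
        if len(s): print(n,lo,len(s),np.round(s.min(0)),np.round(s.max(0)))
z=np.load('pics/w1.npz');
for v in range(205,235,5): print(v,z['d'][v,240:268:4].astype(int))
z=np.load('pics/w0.npz');d=z['d'];T=wT(dict(eef_pos=[549.7,0,173.8],eef_rot=[-1.5707,.001,0]));P=wpts(d,T)
print(P[300-40:,:,2].max(), P[230,180],P[250,170],P[10,10],P[228,185],P[200:300:5,345,2].round())
E
```

```text
scene 200 13 [499.  -5. 205.] [608.  12. 210.]
scene 210 44 [494.  -9. 210.] [612.  12. 220.]
scene 220 47 [494.  -8. 220.] [612.  12. 230.]
scene 230 49 [496.  -9. 230.] [613.  12. 240.]
scene 240 48 [493.  -7. 240.] [612.  13. 250.]
scene 250 54 [494.  -7. 250.] [612.  12. 260.]
scene 260 45 [494.  -5. 260.] [612.  13. 270.]
scene 270 42 [494.  -7. 270.] [612.  12. 280.]
scene 280 20 [493.   1. 280.] [611.  12. 289.]
scene 290 16 [496. -11. 290.] [505.  11. 300.]
scene 300 13 [502.  -3. 302.] [505.  11. 309.]
scene 310 78 [503. -25. 310.] [596.  25. 320.]
scene 320 66 [480. -23. 320.] [607.  25. 330.]
scene 330 139 [493. -18. 330.] [609.  25. 340.]
side 200 13 [498.  -9. 205.] [602.   8. 210.]
side 210 52 [488. -10. 210.] [607.  10. 220.]
side 220 60 [489. -11. 221.] [606.   8. 230.]
side 230 57 [489. -11. 230.] [606.  10. 240.]
side 240 65 [489. -11. 240.] [608.  11. 250.]
side 250 63 [489. -11. 250.] [608.  11. 260.]
side 260 66 [489. -12. 260.] [607.   8. 270.]
side 270 64 [488. -11. 270.] [607.   8. 280.]
side 280 60 [487. -12. 280.] [608.  11. 290.]
side 290 23 [499. -11. 291.] [606.   7. 300.]
side 300 24 [596. -23. 301.] [605.  23. 310.]
side 310 47 [527. -25. 311.] [601.  19. 320.]
side 320 89 [486. -25. 320.] [624.  16. 330.]
side 330 115 [495. -25. 330.] [616.  18. 340.]
205 [271 272 272 271 271 272 271]
210 [272 271 274 273 272 273 273]
215 [274 188 187 275 188 188 275]
220 [180 179 180 181 180 180 179]
225 [173 172 172 175 171 172 171]
230 [164 165 164 167 164 165 164]
383.95117446870427 [503.52706574   6.67855386 224.92030961] [503.60550539   4.65052563 247.33554113] [243.75440412 203.85397102  -0.90080201] [503.65787531   2.83747902 213.37195304] [ -1.  -1.  -0.  -2.  -1.  -1. 233. 239. 246. 253. 259. 260. 262. 264.
 265. 266. 266. 267. 315. 315.]
```

The cameras show the fingertips at z ≈ 205 while the TCP read 174. So the tips are about 31 mm behind the reported TCP, not 8 mm ahead of it as the brief says, and they passed over the spoke at z ≈ 78 without touching. I go back the same way, then descend so the tips reach z ≈ 44 (TCP z ≈ 12).

```bash
python3 -m handwheel '[[[4,-5,-15,0,0,0,-1],[8,-5,-30,0,0,0,-1],[11,-5,-42,0,0,0,-1],[12,0,-45,0,0,0,-1],[12,0,-45,0,0,0,-1]]]' && python3 -m handwheel '[[[0,9,0,0,0,0,-1],[0,18,0,0,0,0,-1],[0,27,0,0,0,0,-1],[0,35,0,0,0,0,-1],[0,35,0,0,0,0,-1]]]'; python3 - <<'E'
from h import *
s=read_state();snap('wrist','w3')
p,d=snap('side','d3');P=pts('side',d)
m=(np.hypot(P[...,0]-s['eef_pos'][0],P[...,1]-s['eef_pos'][1])<25)&(P[...,2]>25);print(P[m][:,2].min())
E
```

```text
clock: 3.1
eef_pos: [528.0, -43.6, 45.9]
eef_rot: [-1.568, 0.004, 0.507]
wrist_force: [-0.4, 0.2, -0.7]
finger_gap: 0.4
clock: 3.52
eef_pos: [526.6, -43.2, 8.8]
eef_rot: [-1.566, 0.006, 0.507]
wrist_force: [-0.3, -0.4, -0.5]
finger_gap: 0.8
41.086874158714636
```

View pics/w3.png

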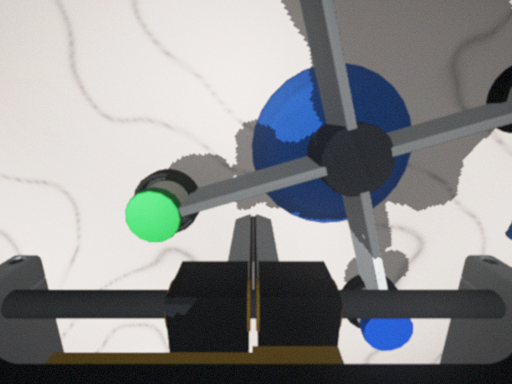

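The fingertips now measure z ≈ 41, level with the blade. I push as planned.

```bash
python3 -m handwheel '[[[-2,0,6,0,0,0,-1],[-4,0,12,0,0,0,-1],[-5,0,17,0,0,0,-1],[-6,0,21,0,0,0,-1],[-7,0,25,0,0,0,-1]]]' && python3 -m handwheel '[[[-1,0,3,0,0,0,-1],[-2,0,6,0,0,0,-1],[-3,0,9,0,0,0,-1],[-4,0,12,0,0,0,-1],[-5,0,15,0,0,0,-1]]]'; python3 - <<'E'
from h import *
s=read_state();p,d=snap('wrist','w4');r=wmeas(p,d,wT(s))
for k,v in r.items():print(k,v)
snap('scene','s4');print(measure('s4','scene'))
E
```

```text
clock: 4.03
eef_pos: [509.1, -24.7, 11.0]
eef_rot: [-1.568, 0.004, 0.508]
wrist_force: [0.5, -1.7, -0.2]
finger_gap: 1.1
clock: 4.45
eef_pos: [497.3, -13.9, 11.1]
eef_rot: [-1.568, 0.004, 0.507]
wrist_force: [1.5, -1.6, -0.1]
finger_gap: 0.8
blue (array([619.7, -63.3]), 4.1, array([618.9, -62.8], dtype=float32))
green (array([441.2, -29.7]), 17.9, array([441.4, -28.4], dtype=float32))
white (array([612.1, -65.1]), 4.2, array([613.3, -67.6], dtype=float32))
hub (((553.8809814453125, 32.089332580566406), 24.916322708129883), array([553.14514 ,  33.806526], dtype=float32))
{'blue': (array([619., -81.,  61.]), array([619., -80.,  61.]), np.int32(95), array([619., -80.,  61.])), 'green': (array([442., -28.,  61.]), array([442., -28.,  60.]), np.int32(84), array([442., -27.,  61.])), 'orange': (array([670.,  96.,  60.]), array([671.,  96.,  61.]), np.int32(151), array([672.,  96.,  61.]))}
```

View pics/w4.png

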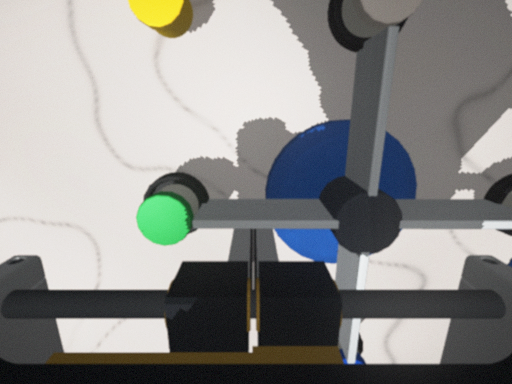

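```bash
python3 -m handwheel '[[[0,0,3,0,0,0,-1],[0,0,6,0,0,0,-1],[1,0,9,0,0,0,-1],[1,0,12,0,0,0,-1],[1,0,13,0,0,0,-1]]]'; python3 - <<'E'
from h import *
s=read_state();p,d=snap('wrist','w5');r=wmeas(p,d,wT(s))
g=r['green'][0]-[554.2,33];print(r['green'],np.degrees(np.arctan2(g[1],g[0]))+180)
snap('scene','s5');m=measure('s5','scene');print(m);o=m['orange'][1][:2]-[557,34.5];print(np.degrees(np.arctan2(o[1],o[0])))
snap('side','d5');m=measure('d5','side');print(m)
E
```

```text
clock: 4.97
eef_pos: [491.3, -1.4, 11.0]
eef_rot: [-1.568, 0.005, 0.508]
wrist_force: [1.2, -1.4, -0.4]
finger_gap: 0.7
(array([430.2,  -2.8]), 17.8, array([430.2,  -1.6], dtype=float32)) 16.103940650300643
{'blue': (array([593., -90.,  62.]), array([593., -91.,  60.]), np.int32(96), array([594., -90.,  61.])), 'green': (array([433.,  -3.,  61.]), array([432.,  -2.,  60.]), np.int32(89), array([432.,  -1.,  61.])), 'orange': (array([681.,  71.,  61.]), array([682.,  70.,  61.]), np.int32(144), array([682.,  71.,  61.]))}
15.854546432378314
{'blue': (array([587., -95.,  62.]), array([586., -96.,  62.]), np.int32(94), array([586., -96.,  61.])), 'green': (array([427.,  -7.,  62.]), array([427.,  -8.,  62.]), np.int32(103), array([427.,  -8.,  61.])), 'orange': (array([679.,  66.,  62.]), array([678.,  65.,  62.]), np.int32(64), array([678.,  65.,  61.]))}
```

```bash
python3 -m handwheel '[[[0,0,1,0,0,0,-1],[0,0,2,0,0,0,-1],[0,0,2,0,0,0,-1]]]'; python3 -m handwheel '[[[0,0,-5,0,0,0,-1],[0,0,-15,0,0,0,-1],[0,0,-25,0,0,0,-1],[0,0,-25,0,0,0,-1]]]';python3 -m handwheel '[[[0,-30,0,0,0,0,-1],[0,-60,0,0,0,0,-1],[0,-90,0,0,0,0,-1],[0,-120,0,0,0,0,-1],[0,-130,0,0,0,0,-1]]]'; python3 - <<'E'
from h import *
s=read_state();p,d=snap('wrist','w6')
r=wmeas(p,d,wT(s));print(r)
snap('scene','s6');m=measure('s6','scene');print(m);
E
```

```text
clock: 5.37
eef_pos: [490.5, 0.2, 11.0]
eef_rot: [-1.567, 0.005, 0.508]
wrist_force: [-0.0, -0.8, 0.0]
finger_gap: 0.4
clock: 5.7
eef_pos: [503.6, -23.4, 11.0]
eef_rot: [-1.568, 0.004, 0.507]
wrist_force: [0.1, 0.0, -0.1]
finger_gap: 0.5
clock: 6.12
eef_pos: [505.7, -23.9, 145.1]
eef_rot: [-1.571, 0.0, 0.506]
wrist_force: [-0.3, 1.5, 0.6]
finger_gap: 0.4
{'blue': (array([586.5, -81.8]), 13.4, array([584.9, -82. ], dtype=float32)), 'green': (array([428.8,   0.9]), 17.5, array([428.9,   1.5], dtype=float32)), 'orange': (array([679.3,  66. ]), 18.1, array([678.9,  66.4], dtype=float32)), 'white': (array([653.7,  59.4]), 1.9, array([653.8,  59.2], dtype=float32)), 'hub': (((554.02099609375, 32.0858039855957), 24.837182998657227), array([553.44025,  33.42555], dtype=float32)), 'reader': (((736.9282836914062, 80.04938507080078), (91.67724609375, 68.61136627197266), 14.175660133361816), array([748.20087 ,  84.093544], dtype=float32), 2823)}
{'blue': (array([590., -93.,  61.]), array([590., -92.,  61.]), np.int32(93), array([590., -92.,  61.])), 'green': (array([430.,  -0.,  61.]), array([430.,   1.,  60.]), np.int32(89), array([431.,   1.,  61.])), 'orange': (array([682.,  67.,  61.]), array([683.,  67.,  60.]), np.int32(144), array([683.,  68.,  61.]))}
```

View pics/w6.png

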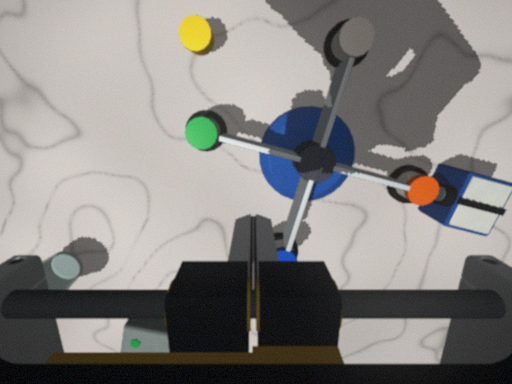

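Orange is now at (679.3, 66.0), against an aim of about (680.1, 65.8). The green-to-orange line is at 14.6°, and the reader direction is about 14.4°. Next is the light unit.

```bash
python3 - <<'E'
from h import *
for n in('scene','side'):
    p,d=snap(n,n+'7');P=pts(n,d);hsv=cv2.cvtColor(p,cv2.COLOR_RGB2HSV).astype(int)
    reg=(abs(P[...,0]-530)<110)&(abs(P[...,1]+325)<110)
    m=(reg&(abs(P[...,2]-55.5)<3.5)).astype(np.uint8);m=cv2.morphologyEx(m,cv2.MORPH_OPEN,np.ones((3,3)))
    nn,L,st,ce=cv2.connectedComponentsWithStats(m);i=1+np.argmax(st[1:,4]);q=P[L==i][:,:2].astype(np.float32);print(n,'top',len(q),cv2.minAreaRect(q))
    m=reg&(P[...,2]>64)&(P[...,2]<90)&((hsv[...,0]<10)|(hsv[...,0]>170))&(hsv[...,1]>130);q=P[m];print('lever',len(q),q.min(0).round(),q.max(0).round())
    t=q[q[:,2]>76];l=cv2.fitLine(t[:,:2].astype(np.float32),cv2.DIST_L2,0,.01,.01).ravel();s=(t[:,:2]-l[2:])@l[:2];print(l,l[2:]+l[:2]*s.min(),l[2:]+l[:2]*s.max())
    m=reg&(P[...,2]>50)&(hsv[...,0]>45)&(hsv[...,0]<80)&(hsv[...,1]>100);print('gdot',P[m].mean(0))
    m=reg&(abs(P[...,2]-56)<5)&(hsv[...,2]<50);print('dark',P[m].mean(0).round(), m.sum())
    m=reg&(P[...,2]>76)&(hsv[...,1]<60)&(P[...,2]<100);print('pivot cap',P[m].mean(0).round(),P[m].min(0).round(),P[m].max(0).round())
p=cv2.imread('pics/side7.png')[210:320,270:400];cv2.imwrite('pics/u7.png',cv2.resize(p,None,fx=5,fy=5,interpolation=2))
E
```

```text
scene top 77 ((480.854736328125, -302.2455139160156), (46.759918212890625, 30.96019172668457), 53.03237533569336)
lever 103 [ 515. -377.   64.] [ 582. -346.   83.]
[ 9.5225769e-01  3.0529535e-01  5.5062701e+02 -3.5900925e+02] [ 514.89358577 -370.46544145] [ 578.24375999 -350.15527369]
gdot [ 475.81264978 -306.92201561   54.79095104]
dark [ 556. -370.   55.] 3
pivot cap [ 510. -374.   81.] [ 496. -428.   76.] [ 639. -361.   85.]
side top 1971 ((526.2803955078125, -331.9683532714844), (131.33128356933594, 128.77145385742188), 15.898579597473145)
lever 94 [ 511. -377.   65.] [ 575. -350.   85.]
[ 9.5367008e-01  3.0085444e-01  5.4354694e+02 -3.6252710e+02] [ 511.44242462 -372.65511464] [ 575.22278926 -352.53431344]
gdot [ 472.8621661  -306.45102115   56.15502616]
dark [ 577. -369.   56.] 7
pivot cap [ 551. -396.   85.] [ 490. -435.   76.] [ 640. -365.  100.]
```

View pics/u7.png

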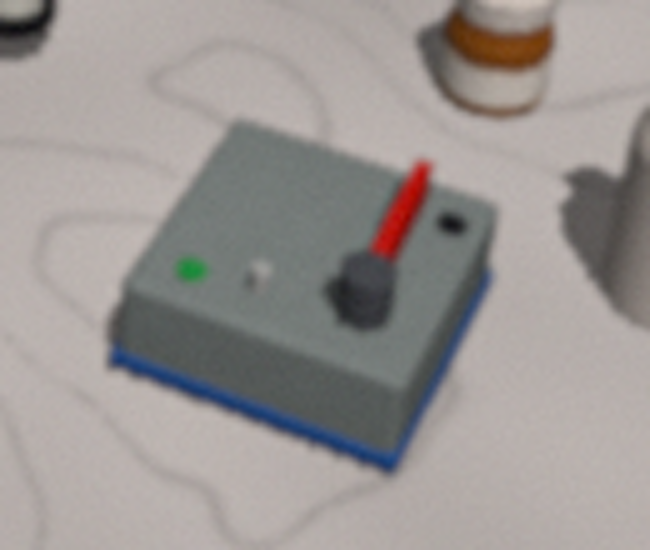

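```bash
python3 -m handwheel '[[[-12,0,-35,0,0,0,-1],[-24,0,-70,0,0,0,-1],[-36,0,-105,0,0,0,-1],[-49,0,-140,0,0,0,-1],[-61,0,-174,0,0,0,-1]]]' && python3 -m handwheel '[[[-12,0,-35,0,0,0,-1],[-24,0,-70,0,0,0,-1],[-36,0,-105,0,0,0,-1],[-49,0,-140,0,0,0,-1],[-61,0,-174,0,0,0,-1]]]' &&  python3 -m handwheel '[[[0,0,0,0,0,0,-1],[0,0,0,0,0,0,-1]]]'; python3 - <<'E'
from h import *
s=read_state();p,d=snap('wrist','w8');T=wT(s);P=wpts(d,T);hsv=cv2.cvtColor(p,cv2.COLOR_RGB2HSV).astype(int)
reg=(abs(P[...,0]-530)<110)&(abs(P[...,1]+325)<110)
m=(reg&(abs(P[...,2]-55.5)<3.5)).astype(np.uint8);m=cv2.morphologyEx(m,cv2.MORPH_OPEN,np.ones((3,3)))
nn,L,st,ce=cv2.connectedComponentsWithStats(m);i=1+np.argmax(st[1:,4]);q=P[L==i][:,:2].astype(np.float32);print('top',len(q),cv2.minAreaRect(q))
m=reg&(P[...,2]>60)&(P[...,2]<90)&((hsv[...,0]<10)|(hsv[...,0]>170))&(hsv[...,1]>130);q=P[m];print('lever',len(q),q.min(0).round(),q.max(0).round())
t=q[q[:,2]>76];l=cv2.fitLine(t[:,:2].astype(np.float32),cv2.DIST_L2,0,.01,.01).ravel();k=(t[:,:2]-l[2:])@l[:2];print(l,l[2:]+l[:2]*k.min(),l[2:]+l[:2]*k.max())
m=reg&(P[...,2]>50)&(hsv[...,0]>45)&(hsv[...,0]<80)&(hsv[...,1]>100);print('gdot',P[m].mean(0))
E
```

```text
clock: 6.73
eef_pos: [534.0, -207.0, 137.0]
eef_rot: [-1.564, 0.008, 0.506]
wrist_force: [0.2, 1.0, 0.1]
finger_gap: 0.5
clock: 7.15
eef_pos: [564.2, -390.3, 133.4]
eef_rot: [-1.561, 0.009, 0.506]
wrist_force: [0.1, 0.9, 0.1]
finger_gap: 0.4
clock: 7.32
eef_pos: [562.9, -391.4, 129.4]
eef_rot: [-1.556, 0.011, 0.504]
wrist_force: [-0.3, -0.0, 0.0]
finger_gap: 0.4
top 13895 ((527.0587158203125, -331.1662902832031), (128.304443359375, 128.19876098632812), 15.86193561553955)
lever 670 [ 513. -374.   67.] [ 579. -347.   83.]
[ 9.5185685e-01  3.0654293e-01  5.4588831e+02 -3.6009665e+02] [ 513.66185697 -370.47509009] [ 578.49929066 -349.59436937]
gdot [ 534.87346777 -353.20568988  230.23141665]
```

View pics/w8.png

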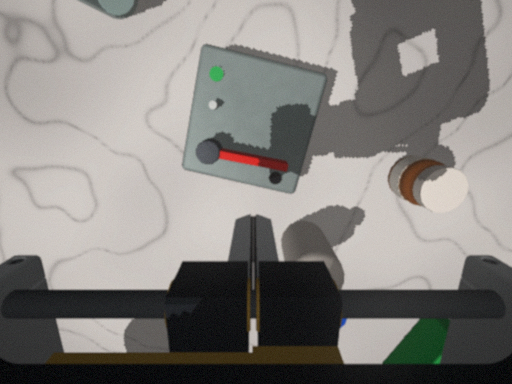

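```bash
python3 -m handwheel '[[[2,20,0,-0.4,0,0,-1],[4,40,0,-0.8,0,0,-1],[5,58,0,-0.8,0,0,-1],[5,76,0,-0.8,0,0,-1],[5,88,0,-0.8,0,0,-1]]]' && python3 -m handwheel '[[[0,0,0,0,0,0,-1],[0,0,0,0,0,0,-1]]]'; python3 - <<'E'
from h import *
s=read_state();p,d=snap('side','d9');P=pts('side',d)
m=(np.hypot(P[...,0]+3-s['eef_pos'][0],P[...,1]+3-s['eef_pos'][1])<16)&(P[...,2]>58.5);print(np.sort(P[m][:,2])[:12])
cv2.imwrite('pics/u9.png',cv2.resize(cv2.imread('pics/d9.png')[160:320,260:440],None,fx=3.5,fy=3.5,interpolation=2))
E
```

```text
clock: 7.78
eef_pos: [565.9, -385.0, 40.0]
eef_rot: [-1.569, 0.012, 0.507]
wrist_force: [0.5, 0.4, -0.5]
finger_gap: 0.5
clock: 7.95
eef_pos: [565.7, -383.8, 39.4]
eef_rot: [-1.567, 0.012, 0.508]
wrist_force: [0.5, 0.7, -0.2]
finger_gap: 0.3
[72.85624611 73.90651838 75.73763931 76.50407224 76.72458522 80.79107121
 80.9766831  81.16806914 81.17602523 81.20900701 81.62300557 82.3978144 ]
```

View pics/u9.png

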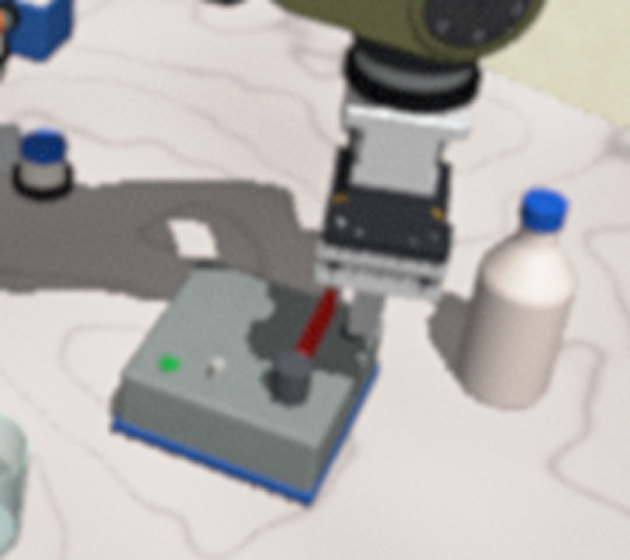

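```bash
cat > arc.py <<'E'
from h import *
import sys
s=read_state();R0=Ro.from_euler('xyz',s['eef_rot']);R=R0.as_matrix();p0=np.array(s['eef_pos'])
print(s['clock'],p0.round(1),np.degrees(s['eef_rot']).round(1))
for a in map(float,sys.argv[1:]):   # lever joint angle deg, yaw = lever angle limited
    f=np.radians(15.9+a);u=np.array([np.cos(f),np.sin(f)]);n=np.array([u[1],-u[0]])
    t=np.array([*(np.array([502.7,-374.3])+58*u+12*n),34.0])
    yaw=15.9+a
    rv=(R0.inv()*Ro.from_euler('xyz',[-90,0,yaw],degrees=True)).as_rotvec(degrees=True)
    print(a,(R.T@(t-p0)).round(1),rv.round(1))
E
python3 arc.py 0 5 10 15 20 25 30
```

```text
8.0 [ 566.1 -384.4   40.5] [-89.9   0.7  29.1]
0.0 [ 3.3  6.5 14.7] [-0.  13.2 -0.7]
5.0 [ 5.2  6.5 19.5] [-0.1  8.2 -0.7]
10.0 [ 6.8  6.5 24.5] [-0.1  3.2 -0.7]
15.0 [ 7.9  6.5 29.5] [-0.1 -1.8 -0.7]
20.0 [ 8.6  6.5 34.6] [-0.2 -6.8 -0.6]
25.0 [ 8.8  6.5 39.8] [ -0.2 -11.8  -0.6]
30.0 [ 8.5  6.5 45. ] [ -0.2 -16.8  -0.6]
```

```bash
python3 -m handwheel '[[[2,3,3,0,0,0,-1],[4,6,8,0,0,0,-1],[5,6,14,0,0,0,-1],[7,6,20,0,0,0,-1],[8,6,25,0,0,0,-1]]]' && python3 arc.py 15 20 25 30 35 40
```

```text
clock: 8.42
eef_pos: [560.8, -358.0, 34.8]
eef_rot: [-1.569, 0.011, 0.508]
wrist_force: [-0.7, -1.1, -1.0]
finger_gap: 0.4
8.4167 [ 560.8 -358.    34.8] [-89.9   0.7  29.1]
15.0 [-0.4  0.8  3.8] [-0.1 -1.8 -0.7]
20.0 [0.3 0.8 8.9] [-0.1 -6.8 -0.6]
25.0 [ 0.5  0.8 14.1] [ -0.2 -11.8  -0.6]
30.0 [ 0.3  0.8 19.3] [ -0.2 -16.8  -0.6]
35.0 [-0.4  0.8 24.4] [ -0.2 -21.8  -0.6]
40.0 [-1.5  0.8 29.4] [ -0.3 -26.8  -0.6]
```

```bash
python3 -m handwheel '[[[0,0,4,0,-2,0,-1],[0,1,9,0,-7,-0.5,-1],[0,1,14,0,-12,-0.5,-1],[0,1,19,0,-17,-0.5,-1],[0,1,24,0,-22,-0.5,-1]]]' && python3 arc.py 40 45 50 55 60
```

```text
clock: 8.83
eef_pos: [549.1, -336.7, 34.2]
eef_rot: [-1.567, 0.002, 0.896]
wrist_force: [0.4, -1.7, -0.1]
finger_gap: 0.6
8.8333 [ 549.1 -336.7   34.2] [-89.8   0.1  51.3]
40.0 [0.4 0.2 5.3] [-0.2 -4.6 -0.1]
45.0 [ 0.8  0.2 10.5] [-0.2 -9.6 -0.1]
50.0 [ 0.8  0.3 15.7] [ -0.2 -14.6  -0.1]
55.0 [ 0.3  0.3 20.8] [ -0.2 -19.6  -0.1]
60.0 [-0.6  0.3 25.9] [ -0.2 -24.6  -0. ]
```

```bash
python3 -m handwheel '[[[0,0,5,0,-5,0,-1],[1,0,10,0,-10,0,-1],[1,0,15,0,-15,0,-1],[0,0,20,0,-20,0,-1],[0,0,25,0,-25,0,-1]]]' && python3 arc.py 65 70 75 80 84
```

```text
clock: 9.25
eef_pos: [529.5, -320.7, 34.8]
eef_rot: [-1.568, 0.0, 1.337]
wrist_force: [1.0, -1.1, -0.3]
finger_gap: 0.5
9.25 [ 529.5 -320.7   34.8] [-89.8   0.   76.6]
65.0 [0.4 0.8 6. ] [-0.2 -4.3 -0. ]
70.0 [ 0.8  0.8 11.2] [-0.2 -9.3 -0. ]
75.0 [ 0.8  0.8 16.3] [ -0.2 -14.3   0. ]
80.0 [ 0.3  0.8 21.5] [ -0.2 -19.3   0. ]
84.0 [-0.4  0.8 25.6] [ -0.2 -23.3   0. ]
```

```bash
python3 -m handwheel '[[[0,1,5,0,-4,0,-1],[1,1,10,0,-9,0,-1],[1,1,14,0,-14,0,-1],[0,1,19,0,-18,0,-1],[0,1,23,0,-20,0,-1]]]' && python3 arc.py 82 84 86 
```

```text
clock: 9.67
eef_pos: [507.0, -315.0, 34.2]
eef_rot: [-1.569, -0.0, 1.69]
wrist_force: [1.6, -0.9, -0.0]
finger_gap: 0.4
9.6667 [ 507.  -315.    34.2] [-89.9  -0.   96.8]
82.0 [-0.2  0.2  0.4] [-0.1 -1.1  0. ]
84.0 [0.2 0.2 2.5] [-0.1 -3.1  0. ]
86.0 [0.4 0.2 4.5] [-0.1 -5.1  0. ]
```

```bash
python3 -m handwheel '[[[0,0,1,0,-1,0,-1],[0,0,3,0,-3,0,-1],[0,0,4,0,-4,0,-1],[0,0,5,0,-5,0,-1],[0,0,5,0,-5,0,-1]]]'; python3 - <<'E'
from h import *
s=read_state();snap('wrist','w10');snap('side','d10');print(s['wrist_force'])
a=cv2.imread('pics/w10.png')[100:300,130:390];b=cv2.imread('pics/d10.png')[200:320,270:400]
cv2.imwrite('pics/e.png',np.hstack([cv2.resize(a,(400,400),interpolation=2),cv2.resize(b,(400,400),interpolation=2)]))
E
```

```text
clock: 10.08
eef_pos: [503.6, -314.7, 34.7]
eef_rot: [-1.572, -0.0, 1.778]
wrist_force: [10.2, 5.9, -2.2]
finger_gap: 0.4
[10.23005522  5.89587726 -2.15141203]
```

View pics/e.png

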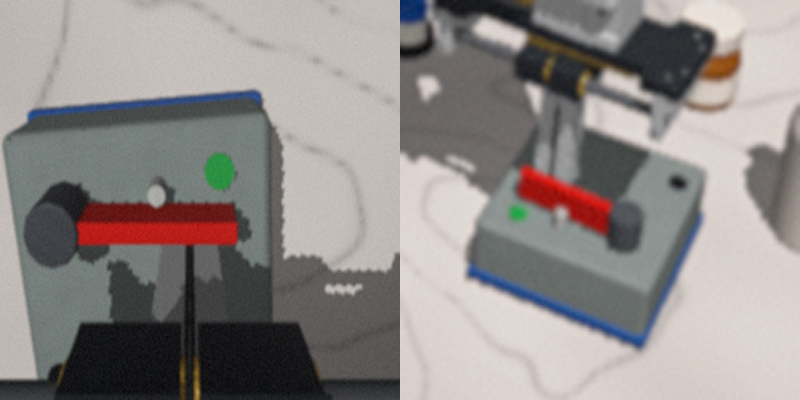

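The lever lies against its stop beside the green dot, and the reaction force has jumped to 12 N. I back off, lift and check.

```bash
python3 -m handwheel '[[[0,0,-8,0,0,0,-1],[0,0,-18,0,0,0,-1],[0,-3,-25,0,0,0,-1],[0,-30,-25,0,0,0,-1],[0,-60,-25,0,0,0,-1]]]' && python3 -m handwheel '[[[0,-35,0,0,0,0,-1],[0,-60,0,0,0,0,-1],[0,-80,0,0,0,0,-1],[0,-80,0,0,0,0,-1]]]' ; python3 - <<'E'
from h import *
for n in('scene','side'):
    p,d=snap(n,n+'11');P=pts(n,d);hsv=cv2.cvtColor(p,cv2.COLOR_RGB2HSV).astype(int)
    print(n,measure(n+'11',n))
    reg=(abs(P[...,0]-530)<110)&(abs(P[...,1]+325)<110)
    m=reg&(P[...,2]>76)&(P[...,2]<90)&((hsv[...,0]<10)|(hsv[...,0]>170))&(hsv[...,1]>130);t=P[m]
    if len(t)>5:
        l=cv2.fitLine(t[:,:2].astype(np.float32),cv2.DIST_L2,0,.01,.01).ravel();print(len(t),'joint',(np.degrees(np.arctan2(l[1],l[0]))%180-15.9)*np.pi/180)
    for k,(u,v) in ({'scene':dict(stain=(148,160),rinse=(148,107),drop=(376,233)),'side':dict(stain=(371,206),rinse=(415,219),beaker=(254,290),drop=(118,184))}[n]).items(): print(k,np.median(P[v-1:v+2,u-1:u+2].reshape(-1,3),0).round())
a=cv2.imread('pics/scene11.png');b=cv2.imread('pics/side11.png');cv2.imwrite('pics/f.png',np.hstack([cv2.resize(x,(400,300)) for x in(a,b)]))
E
```

```text
clock: 10.6
eef_pos: [527.8, -308.6, 93.8]
eef_rot: [-1.569, -0.003, 1.778]
wrist_force: [1.3, 0.4, 0.7]
finger_gap: 0.3
clock: 10.93
eef_pos: [529.7, -309.5, 178.8]
eef_rot: [-1.574, 0.002, 1.778]
wrist_force: [0.8, -0.7, 0.9]
finger_gap: 0.8
scene {'blue': (array([592., -90.,  61.]), array([591., -91.,  60.]), np.int32(81), array([591., -91.,  61.])), 'green': (array([432.,   3.,  61.]), array([432.,   5.,  61.]), np.int32(48), array([432.,   5.,  61.])), 'orange': (array([681.,  66.,  61.]), array([683.,  66.,  61.]), np.int32(146), array([683.,  67.,  61.]))}
44 joint 1.5072141
stain [ 735. -295.   69.]
rinse [ 669. -425.  149.]
drop [350. 249.  82.]
side {'blue': (array([586., -95.,  62.]), array([584., -96.,  62.]), np.int32(99), array([584., -96.,  61.])), 'green': (array([426.,  -3.,  62.]), array([426.,  -4.,  62.]), np.int32(102), array([426.,  -4.,  61.])), 'orange': (array([680.,  63.,  62.]), array([680.,  64.,  62.]), np.int32(57), array([679.,  62.,  61.]))}
121 joint 1.4857382
stain [ 732. -295.   71.]
rinse [ 657. -439.  150.]
beaker [ 346. -267.   39.]
drop [338. 241.  73.]
```

View pics/f.png

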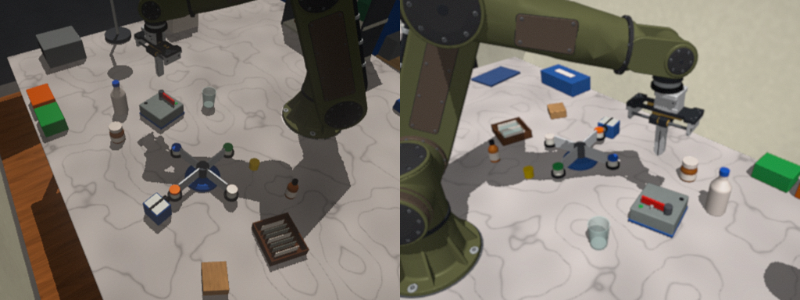

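```bash
python3 -c "
from cell import order,read_state
s=read_state();print(s['clock'],abs(s['qd']).max());print(order.sign_off())"
```

```text
11.0333 0.03383150270237601
the job is handed in; nothing more can be done
None
```

The orange-lidded pot is at the reader and the shutter lever is at its stop by the green dot. The job was handed in at about 11 s, and no verdict was reported.

**What I did:** With the fingers shut, I pushed the green pot's spoke about 31° clockwise. I then swept the red lever round until the push force rose from about 2 N to 12 N at the stop, backed off, and lifted clear.

**Orange pot:** The last wrist view, taken before the lever push, put it at about (679, 66). That is about 1 mm from my estimate of the aim point, (680, 66). The final scene and side pictures give rotor directions of 13.9° and 14.8°, against about 14.5° for the reader.

**Shutter:** The scene and side cameras read it at 1.51 and 1.49 rad; the limit to pass was 1.35.

**Pots and bystanders:**
- The orange, green and blue lids are at seated height. I did not measure the white pot at the end, but it looked seated in the picture.
- The dropper, beaker, rinse bottle and stain jar read within about 3 mm of where they started.
- I did not measure the slide box; no move went near it.

**What disagreed:**
- **Fingertips:** They are about 31 mm behind the reported TCP, not 8 mm ahead as stated. My first push passed over the spoke without touching it, and I corrected using the camera-measured tip height.
- **Cameras:** The scene and side cameras differ by about 5 mm, so I relied on the wrist camera and on relative angles.

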